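# Blow off the board edge, then hold the spring clip gaping astride it

### The job

Give the standing circuit board's top edge a puff from the blow gun in the cradle: squeeze its trigger fully home, then let it spring right back. Then take the larger of the two spring clips off the steel strip by squeezing its tails together, and hold it gaping astride the bare middle of the board's top edge, halfway between the two white connectors, jaws reaching well down both faces and neither touching the board, so that a heat pad can be slipped in. Finish like that, still gripping the clip wide open; leave the small clip, screwdriver and cutters where they are.

Things in the scene. Friction and masses are not known exactly. Their poses are not given: they have to be found in the camera images.
- board: Tan circuit board, 120 mm long, 2.4 mm thick, standing in a fixed grey holder (base 70 x 150 x 20 mm, end uprights 75 mm high). Origin: underside centre of the base. x normal to the board, y along it, z up. Top edge 115 mm above the bench. Components up to 31 mm out of the -x face and 7 mm out of the +x face, all but the connectors below 78 mm.
- board_edge (a point): Middle of the board's bare top edge, 115 mm above the bench, axes as the board's. Bare for 35 mm to either side along y; beyond that sit two white connectors (20 mm long, 16 mm high, flush to 2 mm below the edge, on the -x face). Below the edge both faces are bare here for 30 mm.
- gun: Pistol-shaped air blow gun on its side in a fixed steel cradle, in a level plane 100 mm above the bench. Origin: on the bench below the barrel where the handle joins. x along the barrel to the nozzle; the handle points to -y (22 mm wide, centred on x = 0, 26 mm high, y -10 to -118 mm, nothing below). The cradle's clamps rise to 118 mm, at the barrel only.
- gun_squeeze (a point): Point at mid-height (100 mm above the bench) halfway between the handle's back face (x = -19 mm from here) and where the trigger's front face comes when fully squeezed (x = +19 mm from here); axes as the gun's. At rest the trigger's front face is here at x = +37 mm. Squeeze along x, from above.
- trigger (a joint): Black trigger bar (72 mm long, 18 mm high, 8 mm thick) on the handle's nozzle side, hinged at x = 32, y = -16 mm in the gun's frame, reaching to -y. rad: 0 released, 0.36 fully home (stop). Its spring takes about 3 N to start and 9 N at the stop, 50 mm from the hinge.
- clip_pivot (a point): Centre of the larger clip's pivot pin (10 mm diameter). y along the pin, x across, the way it opens, z up when parked. Tails reach 46 mm above it, jaws 40 mm below. This frame belongs to one half of the clip, so it turns about y by half of the opening angle when squeezed evenly.
- jaw_a (a point): Inner face at the lower end of the jaw on the clip's +x side, 40 mm below the pivot when closed.
- jaw_b (a point): Inner face at the lower end of the jaw on the clip's -x side, 40 mm below the pivot when closed.
- clip_arm (a joint): Opening angle of the larger clip, rad: 0 as parked (4 mm between the jaws), 0.7 fully open (stop; 31 mm between the jaw tips). The spring closes it; holding it at the stop takes about 11 N on each tail near its top, 16 N half-way down. It must be kept squeezed to stay open.
- clip: The larger spring clip, like a big clothes peg of bare steel with black jaw tips, 24 mm wide along the pin, about 60 g, parked jaws down. Its two flat tails lean apart, 52 mm over their outer faces at the top; squeezed home they stand parallel, 18 mm over them. Half a turn about z makes no difference. Frame: that of clip_pivot.
- strip: Fixed parking strip: a 4 mm thick dark steel plate, 180 mm long along y, standing on an 80 x 200 x 16 mm foot (28 mm high next to the plate); top edge 90 mm above the bench. Origin: underside centre, x normal to the plate. The larger clip's pivot pin rests on the top edge, 40 to 50 mm from the middle on one side; the small clip the same on the other.
- small_clip: The smaller clip, same shape at 0.7 of the size (17 mm wide, tails 32 mm above its pivot), on the strip. Origin at its pivot pin. To be left alone.
- screwdriver: Loose screwdriver with black handle, about 200 mm long, lying on the bench, left alone.
- cutters: Loose side cutters with red handles, about 120 mm long, lying on the bench, left alone.
Not all that is in view belongs to the job. Leave any orange or red look-alike of the clip alone.

How it is judged:
By the outcome, as a careful person would: the job done as asked, in the order asked, and still so for the second after the job is handed in, while the arm keeps its last pose, push and grip.
It also fails if it takes over 48 s, if anything falls off the work surface, if the arm or the gripper's body presses on something with over 40 N, if the wrist force passes 120 N, or if a joint passes its speed limit or range.

### The arm

A 6-joint arm with a two-finger parallel gripper is mounted at the origin on the work surface. World frame = base frame: x ahead of the robot, y to its left, z up, the work surface at z = 0. Lengths are in m, angles in rad, forces in N, time in s.
With the tool pointing down it reaches from about 0.35 to 0.85 m from the base axis. Payload 8.1 kg.
Tool frame: the origin (TCP) lies at the very end of the fingers, on their centre line; the grasp point (between the pads) lies 19 mm behind it; z points along the fingers, y is the line along which they close (so a half turn about z gives the same grasp; the last joint's range is limited). The gripper opens to 93 mm and grips with 3 to 60 N. Pads are 15 mm wide; open, the fingers measure 128 mm over their backs; the gripper's body (75 mm by 188 mm) begins 65 mm behind the grasp point.
Start: joints at [-1.265, 0.13, 1.488, -0, 1.523, -0.085], TCP at [0.229, -0.555, 0.219] pointing down, gripper open.
Joint ranges: [-2.96, 2.96], [-0.89, 2.26], [0.02, 2.5], [-1.34, 4.48], [0, 2.73], [-2.66, 2.66]. Speed limits (rad/s): [2.39, 2.39, 2.79, 3.14, 3.14, 3.14].

### API

Orientations are given as a rotation vector (axis times angle).
In Python, from station import robot gives the robot as it stands.
- The arm moves only by the tool play_rows, never from a script. Its argument "commands" is a list of rows, each a list of 7 numbers: the shift along the tool's x, y, z in m, then the turn, a rotation vector about the tool's x, y, z in rad, then the finger opening in m, from 0 to 0.093. In form: [[dx, dy, dz, rx, ry, rz, fingers], ...]. A call has 1 to 8 rows; each row shifts and turns the commanded pose from where the row before left it, along the tool's axes as they then stand; what a row does not reach is not made up. A row lasts 1/8 s, in which the tool goes at most 62.5 mm and 10.7 degrees, less where a joint would pass 70% of its speed; a pose out of reach is approached as far as the arm can. A call with a gripper value outside its range is refused whole. The fingers move at their own pace and stop on an object; the grip force is fixed at half the most. Time passes only in rows, so rows that do not move let the fingers close. It gives the time, the measured TCP pose, the force, the opening and the grip force at its end, in the units of the state.
- robot.get_obs(): the state, without advancing time (a new reading comes with each control period).
- robot.get_image(name): name is "scene" or "top" or "wrist"; returns (picture, depth): 400x640x3 uint8, red, green, blue; 400x640 float32, m along the optical axis (not along the pixel's ray), 0 where there is no reading.
- robot.camera_model(name): a dict with "K" (3x3 intrinsics, pixels), "rvec" (rotation vector, rad) and "tvec" (3), from world to camera coordinates, as OpenCV has them; the wrist camera has in their place "hand_eye" (4x4, takes a point from camera to tool coordinates, whose origin is the TCP and whose axes are the flange's). Camera axes: x right, y down, z forward; pixel columns grow to the right and rows downward; lengths in m; the calibration is good to about 2 mm. A picture is of the moment at which its call begins: read the wrist's pose just before it. camera_model takes no time and is no camera call.
- robot.hand_in(): hands the job in; it is judged then, once.
The state is a dict: "t": time; "joints": joint angles; "dq": joint speeds; "tau": joint torques, N m; "position": TCP position; "tool_rot": TCP orientation; "force": force on the tool from outside, world axes, zero at the start; "torque": the same for the moment, N m; "width": finger opening in m; "grasp_force": force on a finger pad.
Only numpy, scipy, OpenCV 4.12 (cv2) and the standard library are available. Lean on these libraries where they do the work, as an engineer would, in place of code of your own. Each camera call takes 0.05 s, during which the arm holds its last target. There are 200 camera calls.

## Working session

There is one attempt and no reset: what is moved stays moved. The work goes in short steps, Python scripts to look and compute and a tool call to move; the robot and the scene stay as the last step left them, time stands still between calls to the robot, and variables do not carry over. Pictures are saved under pics/ and viewed, at most 10 in all, crops included, and the job is handed in when it is done.

Besides the shell and the picture viewer there is one more tool, called after "Call:" as name([rows], argument=value, ...), one row to a line, values as JSON. play_rows: Moves the arm, as the interface text tells. Its arguments: {"type":"object","properties":{"commands":{"type":"array"}},"required":["commands"]}

```bash
mkdir -p pics; cat > h.py <<'E'
import numpy as np, cv2
from scipy.spatial.transform import Rotation as R
from station import robot
def cloud(name):
    o=robot.get_obs(); im,d=robot.get_image(name); m=robot.camera_model(name); K=np.array(m["K"])
    v,u=np.mgrid[:400,:640]
    P=np.stack([(u-K[0,2])/K[0,0]*d,(v-K[1,2])/K[1,1]*d,d],-1)
    if name=="wrist":
        H=np.array(m["hand_eye"]); P=P@H[:3,:3].T+H[:3,3]
        P=P@R.from_rotvec(o["tool_rot"]).as_matrix().T+o["position"]
    else:
        Rm=R.from_rotvec(np.ravel(m["rvec"])).as_matrix(); P=(P-np.ravel(m["tvec"]))@Rm
    P[d==0]=np.nan
    return im,P
E
python3 - <<'E'
from h import *
for n in ["top","scene"]:
    im,P=cloud(n); cv2.imwrite(f"pics/{n}0.png",im[...,::-1]); np.save(f"{n}.npy",P); np.save(f"{n}_im.npy",im)
print(robot.get_obs())
E
```

```text
{'t': 0.1, 'joints': array([-1.26542314e+00,  1.31113018e-01,  1.48916669e+00, -1.71001653e-05,
        1.52300666e+00, -8.53956106e-02]), 'dq': array([-3.00835614e-04, -2.65302659e-03, -3.74520157e-03,  1.38140102e-03,
       -2.63937179e-04, -3.85009648e-05]), 'tau': array([ 1.84225964e-04, -5.61338961e+01, -4.93099165e+01,  7.70292641e-02,
        2.90281494e-02, -3.54107203e-05]), 'position': array([ 0.22840028, -0.55426655,  0.21767803]), 'tool_rot': array([-3.08016805e+00, -6.09595023e-01,  3.18529603e-04]), 'force': array([-0.09642531, -0.66731719,  0.54530065]), 'torque': array([-0.02224668,  0.04719024,  0.05657934]), 'grasp_force': 0.0, 'width': 0.09299461715422613}
```

View pics/top0.png

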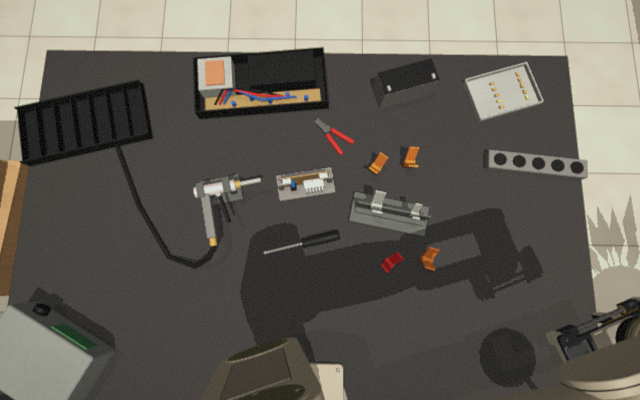

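View pics/scene0.png

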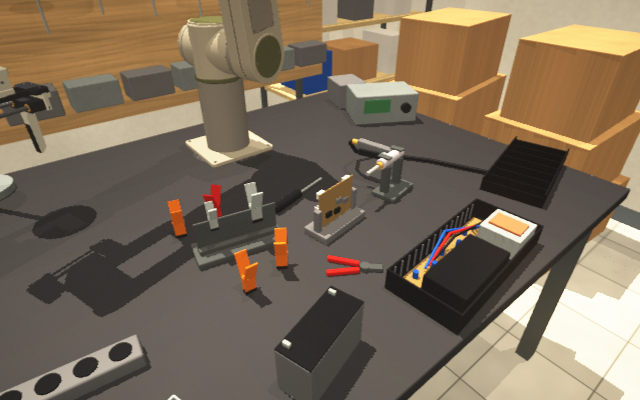

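The top view shows the gun (barrel about (225,187), handle down to (212,240)), the board holder around (305,183), and the strip around (390,212). The large clip is at (378,203) and the small one at (417,212). Orange and red decoys surround the strip.

```bash
python3 - <<'E'
from h import *
P=np.load("top.npy"); im=np.load("top_im.npy")
for u,v in [(200,190),(258,181),(208,215),(212,240),(278,176),(333,171),(305,173),(315,186),(377,197),(379,209),(416,209),(418,215),(350,207),(430,220)]: print(u,v,P[v,u].round(3),im[v,u])
def rect(u0,u1,v0,v1,z0,z1):
    Q=P[v0:v1,u0:u1].reshape(-1,3); Q=Q[(Q[:,2]>z0)&(Q[:,2]<z1)]
    r=cv2.minAreaRect((Q[:,:2]*1000).astype(np.float32)); print((u0,v0),len(Q),np.round(r[0],1),np.round(r[1],1),round(r[2],1),Q[:,2].max().round(3)); return Q
rect(198,222,205,245,.105,.12)
rect(270,345,160,205,.105,.125)
rect(345,435,185,240,.086,.094)
rect(365,392,185,222,.1,.15)
rect(405,430,195,225,.1,.15)
rect(345,435,185,240,.01,.035)
rect(270,345,160,205,.01,.03)
big=cv2.resize(im[150:260,180:440][...,::-1],None,fx=3,fy=3,interpolation=cv2.INTER_CUBIC); cv2.imwrite("pics/crop.png",big)
E
```

```text
200 190 [0.516 0.241 0.117] [107 109  98]
258 181 [0.543 0.105 0.102] [176 175 162]
208 215 [0.457 0.22  0.11 ] [154 149 141]
212 240 [0.398 0.207 0.106] [219 190 105]
278 176 [0.577 0.065 0.017] [154 149 142]
333 171 [ 0.598 -0.081 -0.004] [69 66 63]
305 173 [ 0.586 -0.006  0.018] [115 110 103]
315 186 [ 0.542 -0.034  0.061] [217 224 215]
377 197 [ 0.506 -0.182  0.115] [153 151 141]
379 209 [ 0.476 -0.186  0.12 ] [106 103  95]
416 209 [ 0.48  -0.277  0.104] [149 147 137]
418 215 [ 0.466 -0.282  0.1  ] [126 126 117]
350 207 [ 0.499 -0.127  0.002] [53 47 49]
430 220 [ 0.468 -0.338 -0.   ] [70 67 62]
(198, 205) 339 [436.9 217.5] [44.2 94.7] 84.9 0.117
(270, 160) 168 [552.8  -7.7] [ 15.2 117.5] 10.1 0.117
(345, 185) 106 [ 484.1 -227.1] [178.   10.1] 80.0 0.094
(365, 185) 177 [ 491.7 -182.6] [24.  51.2] 79.2 0.142
(405, 195) 85 [ 474.  -274.7] [17.1 36.3] 76.9 0.126
(345, 185) 1733 [ 483.1 -227.5] [200.3  80.5] 79.0 0.035
(270, 160) 770 [558.6  -7.5] [ 71.3 150. ] 10.3 0.03
```

View pics/crop.png

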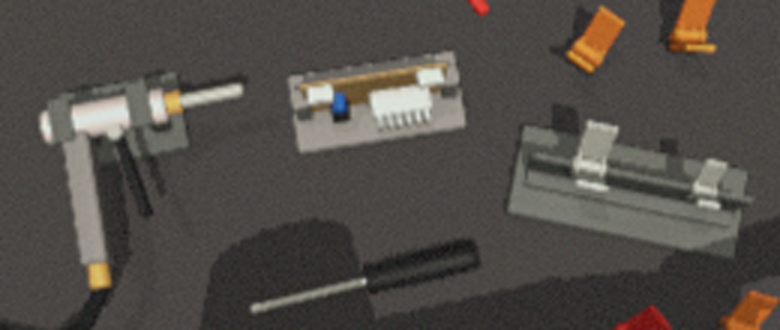

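The crop shows the gun handle running to (97,270) with the black trigger to its right. The board holder is centred at (380,100) with its connectors on the robot side. The large clip sits on the strip at (595,155). I'll move above the gun first.

Call:
play_rows([
  [0.03,0,-0.02,0,0,0.1065,0.093],
  [0.04,0,-0.02,0,0,0.1065,0.093],
  [0.04,-0.03,0,0,0,0,0.093],
  [0.03,-0.045,0,0,0,0,0.093],
  [0.02,-0.05,0,0,0,0,0.093],
  [0.02,-0.05,0,0,0,0,0.093],
  [0.02,-0.05,0,0,0,0,0.093],
  [0.02,-0.05,0,0,0,0,0.093],
])

```text
t: 1.1
position: [0.3936, -0.2331, 0.2582]
tool_rot: [-3.129, -0.278, 0.0]
force: [0.8, 0.1, 0.7]
width: 0.0933
grasp_force: 0.0
```

Call:
play_rows([
  [0.02,-0.05,0,0,0,0,0.093],
  [0.02,-0.05,0,0,0,0,0.093],
  [0.02,-0.05,0,0,0,0,0.093],
  [0.02,-0.05,0,0,0,0,0.093],
  [0.02,-0.05,0,0,0,0,0.093],
  [0.02,-0.05,0,0,0,0,0.093],
  [0.015,-0.05,0,0,0,0,0.093],
  [0,-0.03,0,0,0,0,0.093],
])

```text
t: 2.1
position: [0.459, 0.1653, 0.2579]
tool_rot: [-3.129, -0.282, 0.002]
force: [0.2, -0.2, 0.5]
width: 0.093
grasp_force: 0.0
```

```bash
cat >> h.py <<'E'
def delta(target, yang=None):
    "shift in present tool axes after turning rz so that tool y is at world angle yang (deg)"
    o=robot.get_obs(); M=R.from_rotvec(o["tool_rot"]).as_matrix()
    a=np.degrees(np.arctan2(M[1,1],M[0,1])); rz=0
    print("pos",o["position"].round(4),"yang",a.round(2),"tilt z",M[:,2].round(4),"w",round(o["width"],4),"g",round(o["grasp_force"],1),"F",o["force"].round(1),"t",o["t"])
    if yang is not None:
        rz=-np.radians((yang-a+180)%360-180); M=M@R.from_rotvec([0,0,rz]).as_matrix()
    print("rz",round(rz,4),"d",(M.T@(np.array(target)-o["position"])).round(4))
E
python3 - <<'E'
from h import *
P=np.load("top.npy"); im=np.load("top_im.npy")
delta([.45,.21,.26],-79.8)
im,P=cloud("wrist"); cv2.imwrite("pics/w1.png",im[...,::-1]); np.save("w1.npy",P)
E
```

```text
pos [0.459  0.1653 0.2579] yang -79.71 tilt z [-1.2e-03  1.0e-04 -1.0e+00] w 0.093 g 0.0 F [ 0.2 -0.2  0.5] t 2.1
rz 0.0016 d [-0.0009 -0.0456 -0.002 ]
```

View pics/w1.png

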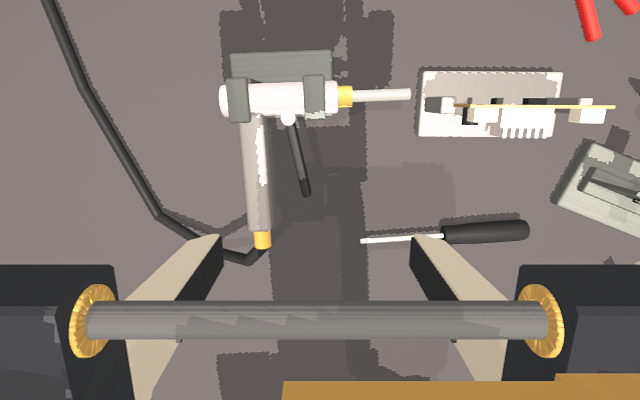

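The wrist view shows the barrel from (222,98) to (410,95), the handle running down to (260,235), the trigger from (290,120) to (307,193), and the board at (530,105).

```bash
cat >> h.py <<'E'
def rect(P,u0,u1,v0,v1,z0,z1,q=False):
    Q=P[v0:v1,u0:u1].reshape(-1,3); Q=Q[(Q[:,2]>z0)&(Q[:,2]<z1)]
    r=cv2.minAreaRect((Q[:,:2]*1000).astype(np.float32)); print((u0,v0),len(Q),np.round(r[0],1),np.round(r[1],1),round(r[2],1),"med",np.median(Q,0).round(4)); return Q
E
python3 - <<'E'
from h import *
P=np.load("w1.npy")
rect(P,236,280,130,225,.095,.13)   # handle
rect(P,278,315,130,200,.09,.13)     # trigger
rect(P,350,412,80,110,.09,.13)      # nozzle
rect(P,222,412,80,118,.09,.125)
rect(P,415,640,60,140,.108,.125)
rect(P,415,640,60,140,.01,.03)
for v in (140,160,180,190): print(v,[(u,*P[v,u].round(3)) for u in (236,240,244,248,252,256,260,264,268,272,292,296,300,304,308)])
E
```

```text
(236, 130) 2560 [453.2 219.3] [89.2 22.4] 12.4 med [0.4574 0.2185 0.114 ]
(278, 130) 680 [474.4 183.8] [61.9  8.1] 22.8 med [0.4757 0.1837 0.11  ]
(350, 80) 756 [543.2 126. ] [17.5 52. ] 8.6 med [0.5446 0.1268 0.1056]
(222, 80) 5127 [531.5 178.8] [ 31.6 160.5] 10.0 med [0.5297 0.1973 0.114 ]
(415, 60) 1236 [553.6  -8.5] [ 14.4 121.7] 9.9 med [ 0.5563 -0.0134  0.1147]
(415, 60) 5541 [559.4  -7.1] [ 70.1 150.2] 10.0 med [0.5728 0.0142 0.0212]
140 [(236, np.float64(0.469), np.float64(0.263), np.float64(0.001)), (240, np.float64(0.486), np.float64(0.238), np.float64(0.111)), (244, np.float64(0.487), np.float64(0.234), np.float64(0.114)), (248, np.float64(0.488), np.float64(0.23), np.float64(0.114)), (252, np.float64(0.488), np.float64(0.227), np.float64(0.115)), (256, np.float64(0.489), np.float64(0.224), np.float64(0.115)), (260, np.float64(0.49), np.float64(0.22), np.float64(0.116)), (264, np.float64(0.49), np.float64(0.217), np.float64(0.114)), (268, np.float64(0.488), np.float64(0.216), np.float64(0.094)), (272, np.float64(0.477), np.float64(0.221), np.float64(0.002)), (292, np.float
[... 2478 characters left out ...]
252, np.float64(0.444), np.float64(0.221), np.float64(0.114)), (256, np.float64(0.445), np.float64(0.218), np.float64(0.114)), (260, np.float64(0.446), np.float64(0.214), np.float64(0.114)), (264, np.float64(0.446), np.float64(0.211), np.float64(0.114)), (268, np.float64(0.446), np.float64(0.207), np.float64(0.112)), (272, np.float64(0.417), np.float64(0.213), np.float64(0.0)), (292, np.float64(0.422), np.float64(0.189), np.float64(0.001)), (296, np.float64(0.422), np.float64(0.184), np.float64(0.001)), (300, np.float64(0.423), np.float64(0.179), np.float64(0.002)), (304, np.float64(0.452), np.float64(0.176), np.float64(0.111)), (308, np.float64(0.452), np.float64(0.172), np.float64(0.111))]
```

```bash
python3 -c "
from h import *
delta([.4594,.2123,.081],-79.5)"
```

```text
pos [0.4581 0.1675 0.258 ] yang -79.65 tilt z [-0.0017  0.0018 -1.    ] w 0.093 g 0.0 F [-1.   1.8  0.7] t 2.15
rz -0.0027 d [ 0.0097 -0.0434  0.177 ]
```

Call:
play_rows([
  [0.01,-0.0435,0,0,0,0,0.093],
  [0,0,0.05,0,0,0,0.093],
  [0,0,0.05,0,0,0,0.093],
  [0,0,0.04,0,0,0,0.093],
  [0,0,0.03,0,0,0,0.093],
  [0,0,0.007,0,0,0,0.093],
  [0,0,0,0,0,0,0.093],
])

```text
t: 3.02
position: [0.4616, 0.2074, 0.0819]
tool_rot: [3.129, 0.279, -0.0]
force: [0.0, 0.4, 0.2]
width: 0.0927
grasp_force: 0.0
```

```bash
python3 -c "
from h import *
delta([.4594,.2123,.081],-79.5)"
```

```text
pos [0.4616 0.2074 0.0819] yang -79.82 tilt z [-3.e-04 -1.e-04 -1.e+00] w 0.0927 g 0.0 F [0.  0.4 0.2] t 3.025
rz -0.0056 d [-0.0013 -0.0052  0.0009]
```

Call:
play_rows([
  [-0.001,-0.005,0.001,0,0,0,0.093],
  [0,0,0,0,0,0,0.06],
  [0,0,0,0,0,0,0.045],
  [0,0,0,0,0,0,0.034],
  [0,0,0,0,0,0,0.034],
  [0,0,0,0,0,0,0.034],
  [0,0,0,0,0,0,0.034],
  [0,0,0,0,0,0,0.034],
])

```text
t: 4.03
position: [0.459, 0.2123, 0.0804]
tool_rot: [-3.129, -0.279, 0.002]
force: [-5.1, -0.9, 1.9]
width: 0.0381
grasp_force: 30.1
```

Call:
play_rows([
  [0,0,0,0,0,0,0.034],
  [0,0,0,0,0,0,0.093],
  [0,0,0,0,0,0,0.093],
  [0,0,0,0,0,0,0.093],
  [0,0,0,0,0,0,0.093],
  [0,0,0,0,0,0,0.093],
  [0,0,0,0,0,0,0.093],
])

```text
t: 4.9
position: [0.4596, 0.2127, 0.0807]
tool_rot: [-3.129, -0.279, -0.0]
force: [0.6, 0.3, 0.7]
width: 0.0914
grasp_force: 0.0
```

Call:
play_rows([
  [0,0,-0.02,0,0,0,0.093],
  [0,0,-0.04,0,0,0,0.093],
  [0,0,-0.05,0,0,0,0.093],
  [0,0,-0.05,0,0,0,0.093],
  [0,0.02,-0.03,0,0,0,0.093],
  [0,0.02,0,0,0,0,0.093],
  [0,0,0,0,0,0,0.093],
])

```text
t: 5.78
position: [0.467, 0.1724, 0.2711]
tool_rot: [-3.129, -0.277, -0.001]
force: [-0.9, 0.6, -0.4]
width: 0.0929
grasp_force: 0.0
```

```bash
python3 -c "
from h import *
im,P=cloud('wrist'); cv2.imwrite('pics/w2.png',im[...,::-1]); np.save('w2.npy',P)
rect(P,150,400,60,220,.09,.112)
delta([.49,-.15,.27],-11)"
```

```text
(150, 60) 2526 [489.7 175.8] [123.7 150.6] 12.4 med [0.5205 0.1863 0.109 ]
pos [0.4666 0.1729 0.2705] yang -79.87 tilt z [-2.e-04  5.e-04 -1.e+00] w 0.0931 g 0.0 F [-0.2 -0.5 -0.6] t 5.825
rz -1.2019 d [-0.3126  0.0846  0.0004]
```

View pics/w2.png

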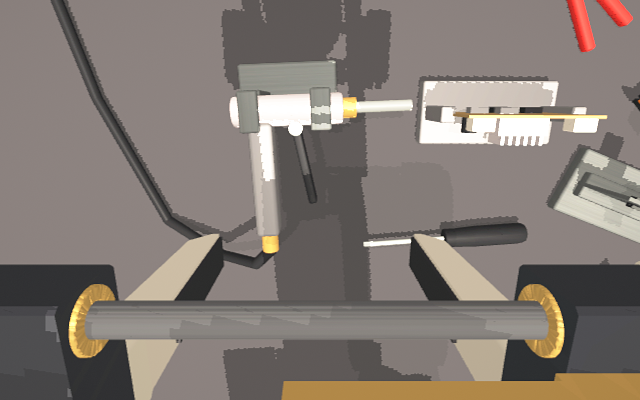

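The trigger is back at its rest angle, at (297,130)–(313,200). Next I turn and go to view the clip.

Call:
play_rows([
  [0,0,0,0,0,-0.17,0.093],
  [0,0,0,0,0,-0.17,0.093],
  [0,0,0,0,0,-0.17,0.093],
  [0,0,0,0,0,-0.17,0.093],
  [0,0,0,0,0,-0.17,0.093],
  [0,0,0,0,0,-0.17,0.093],
  [0,0,0,0,0,-0.18,0.093],
  [-0.03,0.007,0,0,0,0,0.093],
])

```text
t: 6.82
position: [0.4671, 0.1439, 0.2697]
tool_rot: [-2.418, -2.003, 0.001]
force: [0.4, -1.2, -0.1]
width: 0.0929
grasp_force: 0.0
```

Call:
play_rows([
  [-0.05,0.01,0,0,0,0,0.093],
  [-0.05,0.01,0,0,0,0,0.093],
  [-0.05,0.01,0,0,0,0,0.093],
  [-0.05,0.01,0,0,0,0,0.093],
  [-0.05,0.01,0,0,0,0,0.093],
  [-0.05,0.01,0,0,0,0,0.093],
  [-0.05,0.01,0,0,0,0,0.093],
  [-0.05,0.01,0,0,0,0,0.093],
])

```text
t: 7.82
position: [0.4698, -0.2664, 0.2699]
tool_rot: [-2.424, -1.997, -0.001]
force: [0.2, 1.1, 0.1]
width: 0.0929
grasp_force: 0.0
```

Call:
play_rows([
  [0,0,0,0,0,0,0.093],
  [0,0,0,0,0,0,0.093],
])

```text
t: 8.07
position: [0.4697, -0.2649, 0.2698]
tool_rot: [-2.424, -1.996, -0.0]
force: [0.3, 0.0, 0.4]
width: 0.0931
grasp_force: 0.0
```

```bash
python3 -c "
from h import *
im,P=cloud('wrist'); cv2.imwrite('pics/w3.png',im[...,::-1]); np.save('w3.npy',P)
delta([.492,-.183,.15],-11)"
```

```text
pos [ 0.4698 -0.2645  0.2701] yang -11.01 tilt z [-6.0e-04  1.2e-03 -1.0e+00] w 0.0934 g 0.0 F [-0.2 -0.2 -0.4] t 8.125
rz -0.0002 d [0.0841 0.0063 0.1202]
```

View pics/w3.png

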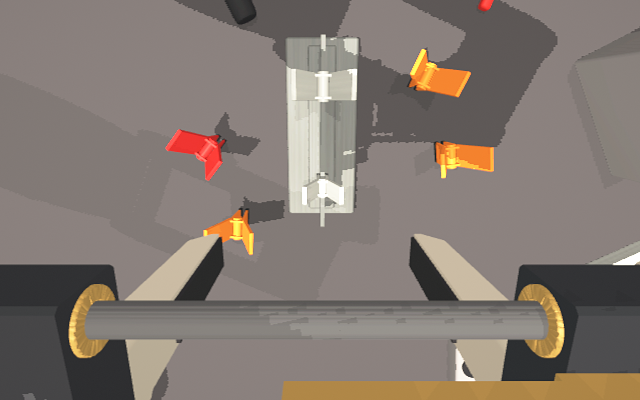

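The large clip is centred near (322,84), with its pin vertical in the image. The small clip is at (322,188).

```bash
python3 -c "
from h import *
P=np.load('w3.npy')
Q=rect(P,280,365,60,110,.105,.15)
rect(P,280,365,60,110,.13,.15)
rect(P,280,365,60,110,.086,.104)
rect(P,310,335,100,172,.085,.1)
rect(P,280,365,30,215,.012,.035)
print(np.percentile(Q[:,2],[1,50,99]))
"
```

```text
(280, 60) 1419 [ 492.6 -182.4] [23.9 50.9] 78.9 med [ 0.5007 -0.1827  0.1294]
(280, 60) 689 [ 492.6 -182.5] [23.8 50.9] 78.9 med [ 0.5086 -0.1827  0.1397]
(280, 60) 621 [ 493.1 -181. ] [43.  16.7] 78.8 med [ 0.4928 -0.1821  0.1003]
(310, 100) 299 [ 483.8 -227. ] [66.9 12.7] 78.9 med [ 0.4841 -0.2246  0.0915]
(280, 30) 8811 [ 484.  -226.8] [198.9  80.1] 79.0 med [ 0.4846 -0.2268  0.0177]
[0.10574113 0.12939706 0.14273883]
```

Call:
play_rows([
  [0.045,0.0035,0,0,0,0,0.093],
  [0.0395,0.003,0,0,0,0,0.093],
  [0,0,0.04,0,0,0,0.093],
  [0,0,0.03,0,0,0,0.093],
  [0,0,0.02,0,0,0,0.093],
  [0,0,0,0,0,0,0.093],
  [0,0,0,0,0,0,0.093],
])

```text
t: 9.0
position: [0.4929, -0.1842, 0.182]
tool_rot: [2.424, 1.996, 0.001]
force: [-0.3, -0.3, -0.1]
width: 0.0931
grasp_force: 0.0
```

```bash
python3 -c "
from h import *
delta([.4926,-.1825,.110],-11)"
```

```text
pos [ 0.4929 -0.1842  0.182 ] yang -11.05 tilt z [ 1.7e-03 -7.0e-04 -1.0e+00] w 0.0931 g 0.0 F [-0.3 -0.3 -0.1] t 9.0
rz -0.0008 d [ 0.0016 -0.0008  0.072 ]
```

Call:
play_rows([
  [0.0015,-0.0005,0.03,0,0,0,0.093],
  [0,0,0.03,0,0,0,0.093],
  [0,0,0.012,0,0,0,0.093],
  [0,0,0,0,0,0,0.093],
  [0,0,0,0,0,0,0.093],
])

```text
t: 9.62
position: [0.4931, -0.1831, 0.1104]
tool_rot: [2.424, 1.995, 0.002]
force: [0.6, -0.4, 0.4]
width: 0.0931
grasp_force: 0.0
```

```bash
python3 -c "
from h import *
delta([.4926,-.1825,.110],-11)"
```

```text
pos [ 0.4931 -0.1831  0.1104] yang -11.07 tilt z [ 0.0022 -0.001  -1.    ] w 0.0931 g 0.0 F [ 0.6 -0.4  0.4] t 9.625
rz -0.0012 d [ 0.0005 -0.0006  0.0004]
```

Call:
play_rows([
  [0,0,0,0,0,0,0.06],
  [0,0,0,0,0,0,0.05],
  [0,0,0,0,0,0,0.04],
  [0,0,0,0,0,0,0.03],
  [0,0,0,0,0,0,0.02],
  [0,0,0,0,0,0,0.01],
  [0,0,0,0,0,0,0.01],
  [0,0,0,0,0,0,0.01],
])

```text
t: 10.62
position: [0.4925, -0.1831, 0.112]
tool_rot: [2.424, 1.996, -0.0]
force: [-20.2, 4.8, 32.3]
width: 0.0186
grasp_force: 30.8
```

Call:
play_rows([
  [0,0,0,0,0,0,0.01],
  [0,0,0,0,0,0,0.01],
])

```text
t: 10.88
position: [0.4943, -0.1836, 0.112]
tool_rot: [2.421, 1.994, 0.004]
force: [-1.5, 0.9, 15.6]
width: 0.0175
grasp_force: 30.0
```

The clip is squeezed home (about 18 mm). Now I lift it.

Call:
play_rows([
  [0,0,-0.003,0,0,0,0.01],
  [0,0,-0.005,0,0,0,0.01],
  [0,0,-0.012,0,0,0,0.01],
  [0,0,-0.02,0,0,0,0.01],
  [0,0,-0.025,0,0,0,0.01],
  [0,0,-0.03,0,0,0,0.01],
  [0,0,-0.025,0,0,0,0.01],
  [0,0,0,0,0,0,0.01],
])

```text
t: 11.88
position: [0.4933, -0.1831, 0.2314]
tool_rot: [2.422, 1.994, 0.003]
force: [-0.4, 0.1, -1.1]
width: 0.0175
grasp_force: 30.0
```

```bash
python3 -c "
from h import *
im,P=cloud('scene'); cv2.imwrite('pics/s1.png',cv2.resize(im[100:280,150:400,::-1],None,fx=3,fy=3)); np.save('s1.npy',P)
delta([.48,-.0075,.235],10)"
```

```text
pos [ 0.4925 -0.1827  0.2294] yang -11.06 tilt z [ 1.6e-03 -8.0e-04 -1.0e+00] w 0.0176 g 30.0 F [-0.2  0.4 -0.5] t 11.925
rz -0.3675 d [ 0.1747  0.0181 -0.0058]
```

View pics/s1.png

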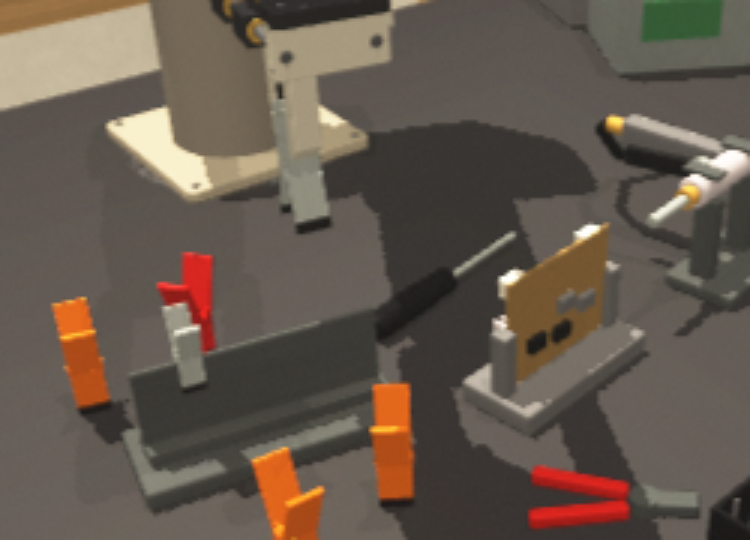

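The scene view shows the clip held open under the gripper, with its jaw tips near (305,215). The strip is left with only the small clip.

Call:
play_rows([
  [0,0,0,0,0,-0.122,0.01],
  [0,0,0,0,0,-0.123,0.01],
  [0,0,0,0,0,-0.123,0.01],
  [0.02,0.025,0,0,0,0,0.01],
  [0.025,0.03,0,0,0,0,0.01],
  [0.025,0.03,0,0,0,0,0.01],
  [0.01,0.013,0,0,0,0,0.01],
  [0,0,0,0,0,0,0.01],
])

```text
t: 12.92
position: [0.5742, -0.0861, 0.2272]
tool_rot: [-2.016, -2.407, 0.002]
force: [-0.2, 0.3, -0.7]
width: 0.0177
grasp_force: 30.0
```

```bash
python3 -c "
from h import *
P=np.load('s1.npy')[100:280,150:400].reshape(-1,3)
Q=P[(abs(P[:,0]-.4926)<.04)&(abs(P[:,1]+.183)<.03)&(P[:,2]>.15)&(P[:,2]<.24)]
print('clip pts',len(Q),Q.min(0),Q.max(0), np.percentile(Q[:,2],[1,3]))
im,P=cloud('wrist'); cv2.imwrite('pics/w4.png',im[...,::-1]); np.save('w4.npy',P)
delta([.559,-.0075,.235],10)"
```

```text
clip pts 389 [ 0.47165224 -0.19909121  0.17720672] [ 0.5141568  -0.17335316  0.23961068] [0.17865788 0.1802851 ]
pos [ 0.5739 -0.0869  0.2276] yang 10.06 tilt z [-2.e-03 -1.e-04 -1.e+00] w 0.0172 g 30.0 F [-1.   0.  -0.6] t 12.975
rz 0.0011 d [ 0.0808 -0.0009 -0.0074]
```

View pics/w4.png

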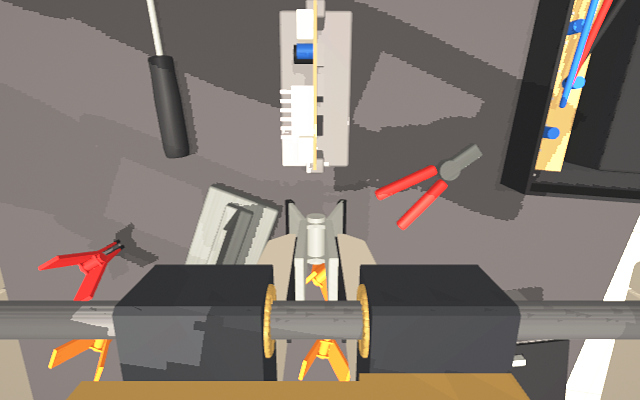

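The wrist view shows the open jaws at (289,200) and (344,200), the pin at (316,225–260), and the board edge running along u≈317.

```bash
python3 -c "
from h import *
P=np.load('w4.npy'); o=robot.get_obs(); M=R.from_rotvec([ -2.016,-2.407,.002]).as_matrix()
T=(P-o['position'])@M   # tool coords (x fwd, y close, z down)
def st(n,u0,u1,v0,v1,lo,hi):
    Q=T[v0:v1,u0:u1].reshape(-1,3); Q=Q[(Q[:,2]>lo)&(Q[:,2]<hi)]
    print(n,len(Q),'min',Q.min(0).round(4),'max',Q.max(0).round(4),'med',np.median(Q,0).round(4)); return Q
st('jawL',283,300,195,225,-.02,.08)
st('jawR',335,350,195,225,-.02,.08)
st('pin',308,325,212,225,-.02,.08)
st('pin2',308,325,225,260,-.02,.08)
Q=st('board',311,321,5,165,.1,.118)
for n,a in (('all',st('brdall',285,350,5,170,.105,.118)),):
    r=cv2.minAreaRect((a[:,:2]*1000).astype(np.float32)); print(r)
for v in (30,60,80,100,130): print(v,[(u,*(T[v,u]*1000).round(0)) for u in range(311,324)])
rect(P,275,355,5,170,.01,.03)
for v in (200,203,207,212): print(v,[(u,*(T[v,u]*1000).round(0)) for u in list(range(285,296,2))+list(range(337,350,2))])
" | sed 's/np.float64//g'
```

```text
jawL 309 min [-0.0031 -0.0182  0.0175] max [ 0.0135 -0.0081  0.0549] med [ 0.0097 -0.0137  0.0388]
jawR 285 min [-0.003   0.0115  0.0222] max [0.0136 0.0204 0.0532] med [0.0093 0.0161 0.0413]
pin 194 min [ 0.0112 -0.0033  0.0091] max [0.0145 0.0054 0.0211] med [0.0136 0.001  0.0129]
pin2 595 min [-0.0084 -0.0033  0.0077] max [0.0118 0.0054 0.016 ] med [0.0006 0.001  0.012 ]
board 647 min [ 0.0255 -0.0029  0.1092] max [0.1379 0.0011 0.1176] med [ 0.0865 -0.0003  0.1115]
brdall 1428 min [ 0.0215 -0.0131  0.1092] max [0.1379 0.0011 0.1179] med [ 0.0976 -0.0037  0.1128]
((79.66001892089844, -6.0398383140563965), (116.38651275634766, 14.190841674804688), 0.00477910041809082)
30 [(311, (122.0), (-3.0), (113.0)), (312, (122.0), (-2.0), (113.0)), (313, (122.0), (-1.0), (114.0)), (314, (121.0), (-0.0), (110.0)), (315, (121.0), (0.0), (110.0)), (316, (122.0), (1.0), (111.0)), (317, (138.0), (2.0), (207.0)), (318, (138.0), (3.0), (206.0)), (319, (138.0), (4.0), (205.0)), (320, (138.0), (5.0), (207.0)), (321, (138.0), (6.0), (206.0)), (322, (138.0), (7.0), (205.0)), (323, (138.0), (8.0), (206.0)
[... 2716 characters left out ...]
), (293, (13.0), (-12.0), (36.0)), (295, (13.0), (-11.0), (35.0)), (337, (13.0), (13.0), (35.0)), (339, (13.0), (15.0), (36.0)), (341, (12.0), (16.0), (38.0)), (343, (10.0), (18.0), (45.0)), (345, (9.0), (19.0), (49.0)), (347, (-44.0), (36.0), (227.0)), (349, (-44.0), (39.0), (225.0))]
212 [(285, (-50.0), (-34.0), (227.0)), (287, (6.0), (-17.0), (49.0)), (289, (7.0), (-16.0), (44.0)), (291, (9.0), (-14.0), (37.0)), (293, (11.0), (-12.0), (33.0)), (295, (12.0), (-11.0), (28.0)), (337, (12.0), (13.0), (28.0)), (339, (11.0), (14.0), (33.0)), (341, (9.0), (16.0), (39.0)), (343, (7.0), (18.0), (44.0)), (345, (6.0), (19.0), (49.0)), (347, (-50.0), (36.0), (226.0)), (349, (-50.0), (39.0), (226.0))]
```

Call:
play_rows([
  [0.03,-0.001,0,0,0,0,0.01],
  [0.03,0,0,0,0,0,0.01],
  [0.019,0,0,0,0,0,0.01],
  [0,0,0.03,0,0,0,0.01],
  [0,0,0,0,0,0,0.01],
  [0,0,0,0,0,0,0.01],
])

```text
t: 13.72
position: [0.5599, -0.0097, 0.1993]
tool_rot: [2.02, 2.406, -0.0]
force: [-0.0, 1.1, 0.7]
width: 0.0177
grasp_force: 30.0
```

```bash
python3 -c "
from h import *
delta([.5602,-.0083,.1445],10)
im,P=cloud('wrist'); np.save('w5.npy',P); o=robot.get_obs(); M=R.from_rotvec(o['tool_rot']).as_matrix(); T=(P-o['position'])@M
cv2.imwrite('pics/w5.png',im[...,::-1])
delta([.5602,-.0083,.1445],10)
Q=T[0:200,280:350].reshape(-1,3); Q=Q[(Q[:,2]>.06)&(Q[:,2]<.09)]
print(len(Q),Q.min(0),Q.max(0))
Q=T[195:230,280:350].reshape(-1,3); Q=Q[(Q[:,2]>.02)&(Q[:,2]<.058)]
print(len(Q),Q.min(0),Q.max(0))
"
```

```text
pos [ 0.5599 -0.0097  0.1993] yang 9.98 tilt z [ 2.e-04 -2.e-04 -1.e+00] w 0.0177 g 30.0 F [-0.   1.1  0.7] t 13.725
rz -0.0003 d [0.0014 0.0005 0.0548]
pos [ 0.5603 -0.0097  0.1998] yang 9.99 tilt z [ 1.2e-03 -3.0e-04 -1.0e+00] w 0.0174 g 30.0 F [-0.2  0.3 -0.3] t 13.775
rz -0.0003 d [0.0014 0.0001 0.0553]
823 [ 0.00399879 -0.01318977  0.0813092 ] [0.06254797 0.00090194 0.08762085]
756 [-0.0072699  -0.01915165  0.02020045] [0.01358461 0.01969567 0.05381967]
```

View pics/w5.png

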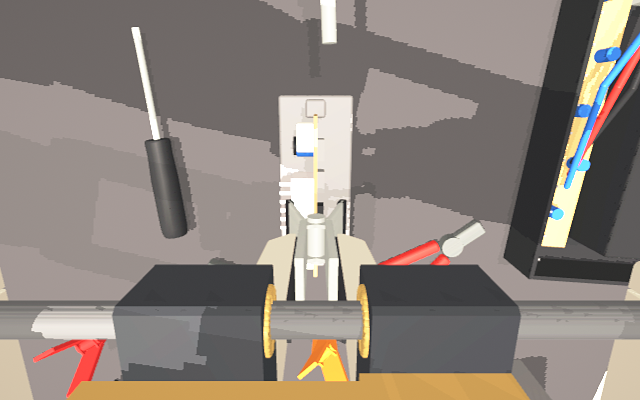

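The view shows the jaws at (289,205) and (343,205) straddling the board line at u≈316, still above it. Now I descend.

Call:
play_rows([
  [0.001,-0.0005,0.015,0,0,0,0.01],
  [0,0,0.015,0,0,0,0.01],
  [0,0,0.013,0,0,0,0.01],
  [0,0,0.012,0,0,0,0.01],
  [0,0,0,0,0,0,0.01],
  [0,0,0,0,0,0,0.01],
])

```text
t: 14.52
position: [0.5594, -0.0082, 0.144]
tool_rot: [2.019, 2.407, 0.0]
force: [-0.2, -0.8, -1.0]
width: 0.0172
grasp_force: 30.0
```

```bash
python3 -c "
from h import *
im,P=cloud('wrist'); o=robot.get_obs(); M=R.from_rotvec(o['tool_rot']).as_matrix(); T=(P-o['position'])@M
im2,_=cloud('scene'); delta([.5602,-.0083,.1445],10)
Q=T[0:210,280:350].reshape(-1,3); Q=Q[(Q[:,2]>.02)&(Q[:,2]<.034)&(Q[:,0]>.02)]
print(len(Q),Q.min(0),Q.max(0),np.median(Q,0))
Q=T[180:240,280:350].reshape(-1,3); Q=Q[(Q[:,2]>.035)&(Q[:,2]<.058)&(abs(Q[:,1])>.006)]
print(len(Q),Q.min(0),Q.max(0))
a=cv2.resize(im[100:290,220:420,::-1],None,fx=2,fy=2); b=cv2.resize(im2[110:255,250:400,::-1],None,fx=2.62,fy=2.62)[:380]
cv2.imwrite('pics/f.png',np.hstack([a,b]))
"
```

```text
pos [ 0.5597 -0.0082  0.1444] yang 10.03 tilt z [ 1.2e-03 -1.0e-04 -1.0e+00] w 0.0173 g 30.0 F [ 0.5 -0.3 -0.8] t 14.625
rz 0.0005 d [-0.0002  0.0005 -0.0001]
1111 [ 0.02012876 -0.01293007  0.0261179 ] [0.06118714 0.00096711 0.03363491] [ 0.04586829 -0.00458872  0.0295743 ]
506 [-0.01045945 -0.01906885  0.03507576] [0.01303232 0.01982327 0.05335025]
```

View pics/f.png

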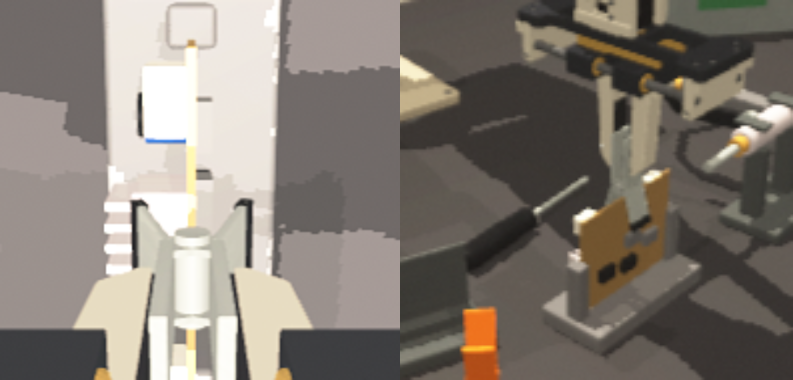

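The picture shows the open clip astride the bare middle of the board. The jaws stand clear on both faces, at (150,225) and (235,225) with the board line at u≈190 in the crop, and there is no contact force.

```bash
python3 -c "
from h import *
print(robot.hand_in())"
```

```text
the job is handed in; nothing more can be done
None
```

Handed in at about 14.6 s of the 48 s: the trigger was squeezed fully home and sprang back, and the larger clip is held fully open astride the middle of the board's top edge, jaws about 26 mm down both faces and touching neither.

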